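Make up a clutch kit in the parts tray

TASK

Make up the clutch kit in the tray: put the release bearing in the large round pocket, the ball stud in the small round pocket, the six-sided nut in the square pocket and the release fork in the long pocket (either way round), each lying flat on its pocket's floor, the bearing with its collar up and the stud upright on its foot. The plain flat ring and the straight lever do not belong to the kit: leave them where they lie.

Things in the scene. Friction and masses are not known exactly. Their poses are not given: they have to be found in the camera images.
- bearing: Clutch release bearing to be kitted: bright steel stepped ring, lower ring 50 mm outside diameter and 16 mm high, on it a collar 36 mm outside diameter and 14 mm high (30 mm in all), 24 mm hole through both. Stands collar up. Origin: centre of its underside, z up; yaw means nothing. About 0.2 kg.
- stud: Ball stud to be kitted: bright steel, standing upright on a round foot 28 mm across and 10 mm high, 14 mm stem, ball 20 mm across with its centre 42 mm up (52 mm in all). Origin: centre of its underside, z up; yaw means nothing. About 0.1 kg.
- nut: Six-sided nut to be kitted: bright steel, 36 mm across the flats (41.6 mm across corners), 22 mm high, dark bore. Origin: centre of its underside, z up; its x axis is square to one pair of flats, so flats face 0, 60, 120... degrees from x. About 0.16 kg.
- fork: Release fork for the kit: dark steel Y-shaped lever lying flat, 100 mm long (x -50 to 50), 16 mm thick, 0.25 kg. Shank 16 mm wide from x = -50 to 12; cross piece 44 mm wide to x = 26; then two 10 mm prongs to x = 50, 24 mm apart. Origin: middle of its length and width, on the underside; x along the shank towards the prongs, z up. Centre of mass near x = 5 mm.
- plain_ring: Look-alike, leave alone: plain flat bright steel ring, 50 mm outside diameter, 34 mm hole, 12 mm high, no collar. Origin: centre of its underside.
- straight_lever: Look-alike, leave alone: straight dark steel lever without prongs, 100 mm long, 16 mm wide and thick, with a round eye 26 mm across at its +x end. Origin: centre of its length, on its underside; x along it.
- pocket_large_round: White plastic insert, dark pocket floor, fixed in the grey kit tray (160 x 250 mm, rim 18 mm high, fixed); 78 x 78 x 12 mm with a round pocket 66 mm across, for the bearing. Origin: centre of its underside, z up, pocket centred on it, floor at z = 4 mm, rim at z = 12 mm (8 mm deep). One of three square inserts in a row, 80 mm apart, in any order.
- pocket_small_round: White plastic insert, dark pocket floor, fixed in the grey kit tray (160 x 250 mm, rim 18 mm high, fixed); 78 x 78 x 12 mm with a round pocket 44 mm across, for the stud. Origin: centre of its underside, z up, pocket centred on it, floor at z = 4 mm, rim at z = 12 mm (8 mm deep). One of three square inserts in a row, 80 mm apart, in any order.
- pocket_square: White plastic insert, dark pocket floor, fixed in the grey kit tray (160 x 250 mm, rim 18 mm high, fixed); 78 x 78 x 12 mm with a square pocket 56 x 56 mm, sides along x and y, for the nut. Origin: centre of its underside, z up, pocket centred on it, floor at z = 4 mm, rim at z = 12 mm (8 mm deep). One of three square inserts in a row, 80 mm apart, in any order.
- pocket_long: White plastic insert, dark pocket floor, fixed in the grey kit tray (160 x 250 mm, rim 18 mm high, fixed); 72 x 140 x 12 mm with a long pocket 60 mm (x) by 122 mm (y), for the fork, whose length goes along this y, either way round. Lies beyond the row of three. Origin: centre of its underside, z up, pocket centred on it, floor at z = 4 mm, rim at z = 12 mm (8 mm deep).
Mind the look-alikes: they are no part of the job. What is shaped like the nut but orange is not meant.

How it is judged:
By the outcome, as a careful person would: the job done as asked, in the order asked, and still so for the second after the job is handed in, with the robot touching nothing.
It also fails if it takes over 99 s, if anything falls off the work surface, if the arm or the gripper's body presses on something with over 40 N, if the wrist force passes 120 N, or if a joint passes its speed limit or range.

ROBOT

A 6-joint arm with a two-finger parallel gripper is mounted at the origin on the work surface. World frame = base frame: x ahead of the robot, y to its left, z up, the work surface at z = 0. Lengths are in m, angles in rad, forces in N, time in s.
With the tool pointing down it reaches from about 0.375 to 0.925 m from the base axis. Payload 5.7 kg.
Tool frame: the origin (TCP) lies on the centre line of the jaws, within the pads' length; the fingertips stand ahead of it and the grasp point (between the pads) lies 8 mm behind it (manip.tip_reach is the z of the fingertips in the tool frame, in m); z points along the fingers, y is the line along which they close (so a half turn about z gives the same grasp; the last joint's range is limited). The gripper opens to 85 mm and grips with 20 to 120 N. Pads are 22 mm wide; open, the fingers measure 114 mm over their backs; the gripper's body (76 mm by 85 mm) begins 54 mm behind the grasp point. The pads swing forward as they close: fully open they stand 13 mm farther back than shut.
Start: joints at [1.043, 0.359, 1.51, -0, 1.272, -0.115], TCP at [0.241, 0.55, 0.208] pointing down, gripper open.
Joint ranges: [-2.97, 2.97], [-1.01, 2.36], [0.21, 2.38], [-0.96, 4.11], [0.2, 2.71], [-2.98, 2.98]. Speed limits (rad/s): [2.39, 2.39, 3.14, 3.14, 3.14, 3.14].

INTERFACE

Orientations are given as a unit quaternion [x, y, z, w].
In Python, from workcell import manip gives the robot as it stands. The module is installed in compiled form; this text tells all that it offers.
- The arm moves only by the tool send_rows, never from a script. Its argument "rows" is a list of rows, each an object with "offset": the shift along the tool's x, y, z in cm, a list of three; "yaw": the turn about the tool's z in rad; "grip": the closure, from 0 (fully open) to 1 (shut). A call has 1 to 8 rows; each row shifts and turns the commanded pose from where the row before left it, along the tool's axes as they then stand; what a row does not reach is not made up. A row lasts 1/12 s, in which the tool goes at most 41.7 mm and 7.16 degrees, less where a joint would pass 70% of its speed; a pose out of reach is approached as far as the arm can. A call with a gripper value outside its range is refused whole. The fingers move at their own pace and stop on an object; "force" is the grip in N (left out, the last holds). Time passes only in rows, so rows that do not move let the fingers close. It gives the time, the measured TCP pose, the force, the opening and the grip force at its end, in the units of the state.
- manip.read_state(): the state, without advancing time (a new reading comes with each control period).
- manip.capture(name): name is "side" or "top" or "wrist"; returns a dict with "img" (480x640x3 uint8, red, green, blue), "intrinsics" (3x3 intrinsics, pixels), "extrinsics" (4x4, takes a point from world to camera coordinates); the wrist camera has in their place "mount" (4x4, takes a point from camera to tool coordinates, whose origin is the TCP and whose axes are the flange's). Camera axes: x right, y up, looking along -z (the intrinsics and any distortion apply to the point x, -y, -z); pixel columns grow to the right and rows downward; lengths in m; the calibration is good to about 2 mm. A picture is of the moment at which its call begins: read the wrist's pose just before it. There is no depth.
- manip.hand_in(): hands the job in; it is judged then, once.
Trained networks look in a picture, given as the dict that the camera call returned (one of the last four; its "shot" number tells which), for a name from the list of things; names that differ only in an ending like _2 or _b are one class to them, and where a whole thing is asked for, a point or a joint stands for the part that bears it (a point fixed in the world has none). Each returns a list of dicts, best first, with "score" (0 to 1); they miss things now and then, are a little off and sometimes report something else, mostly with a low value. They report only what shows in the picture. A call takes as long as a camera call. They do not tell look-alikes from the thing itself.
- manip.trace(picture, name): "pixels" (480x640 bool, what is visible of it) and "pixel" ([column, row] in pixels, amid what is visible of it).
The state is a dict: "clock": time; "joint_positions": joint angles; "dq": joint speeds; "joint_efforts": joint torques, N m; "ee_pos": TCP position; "tool_rot": TCP orientation; "wrist_force": force on the tool from outside, world axes, zero at the start; "moment": the same for the moment, N m; "opening": finger opening in m; "gripper_force": force on a finger pad.
Only numpy, scipy, OpenCV 4.12 (cv2) and the standard library are available. Lean on these libraries where they do the work, as an engineer would, in place of code of your own. Each camera call takes 0.05 s, during which the arm holds its last target. There are 200 camera calls.

## Working session

There is one attempt and no reset: what is moved stays moved. The work goes in short steps, Python scripts to look and compute and a tool call to move; the robot and the scene stay as the last step left them, time stands still between calls to the robot, and variables do not carry over. Pictures are saved under pics/ and viewed, at most 14 in all, crops included, and the job is handed in when it is done.

Besides the shell and the picture viewer there is one more tool, called after "Emit:" in YAML: its name, and indented under it one key for each argument. send_rows: Moves the arm, as the interface text tells. Its arguments: {"type":"object","properties":{"rows":{"type":"array"},"force":{"type":"number"}},"required":["rows"]}

```bash
mkdir -p pics
cat > h.py <<'E'
import numpy as np, cv2
from workcell import manip
from scipy.spatial.transform import Rotation as R
def rays(d,px,st=None):
    K=np.array(d["intrinsics"]);px=np.atleast_2d(px).astype(float)
    v=np.c_[(px[:,0]-K[0,2])/K[0,0],-(px[:,1]-K[1,2])/K[1,1],-np.ones(len(px))]
    if "extrinsics" in d:
        T=np.linalg.inv(np.array(d["extrinsics"]))
    else:
        W=np.eye(4);W[:3,:3]=R.from_quat(st["tool_rot"]).as_matrix();W[:3,3]=st["ee_pos"];T=W@np.array(d["mount"])
    return T[:3,3],v@T[:3,:3].T
def at_z(d,px,z,st=None):
    o,v=rays(d,px,st);return o+v*((z-o[2])/v[:,2])[:,None]
def save(d,n): cv2.imwrite(f"pics/{n}.png",cv2.cvtColor(d["img"],cv2.COLOR_RGB2BGR))
E
python3 - <<'E'
from h import *
s=manip.read_state();print(s,manip.tip_reach)
d=manip.capture("top");save(d,"top1");print({k:v for k,v in d.items() if k!="img"})
for n,z in dict(bearing=.02,stud=.03,nut=.022,fork=.016,plain_ring=.012,straight_lever=.016,pocket_large_round=.012,pocket_small_round=.012,pocket_square=.012,pocket_long=.012).items():
    for r in manip.trace(d,n)[:3]:
        print(n,round(r["score"],2),np.round(r["pixel"]),at_z(d,r["pixel"],z)[0].round(3),r["pixels"].sum())
E
```

```text
{'clock': 0.0, 'joint_positions': array([ 1.04287846e+00,  3.59498192e-01,  1.51145253e+00, -1.47379525e-07,
        1.27247005e+00, -1.15079878e-01]), 'dq': array([ 0.00030409, -0.00025721,  0.0014685 , -0.00133965, -0.00053088,
        0.00098011]), 'joint_efforts': array([ 6.87123920e-04, -5.27631998e+01, -2.78617376e+01, -8.69016048e-05,
        1.31272539e-02, -3.56446328e-06]), 'ee_pos': array([0.24035654, 0.54896601, 0.20755002]), 'tool_rot': array([ 2.04956128e-01,  9.78770734e-01, -8.67247375e-04, -2.88765736e-04]), 'wrist_force': array([ 0.07744932, -0.40055131,  0.47274234]), 'moment': array([-0.00180186,  0.0021334 ,  0.01576099]), 'gripper_force': 0.0, 'opening': 0.08547318988410256} 0.011
{'intrinsics': array([[537.24627057,   0.        , 326.98768966],
       [  0.        , 537.24627057, 231.14337426],
       [  0.        ,   0.        ,   1.        ]]), 'extrinsics': array([[-0.00300307, -0.99999449,  0.00141466,  0.03693363],
       [ 0.99137563, -0.00279184,  0.13102123, -0.50848245],
       [-0.13101656,  0.00179593,  0.99137855, -1.06833499],
       [ 0.        ,  0.        ,  0.        ,  1.        ]]), 'shot': 1}
bearing 0.83 [362. 252.] [ 0.467 -0.036  0.02 ] 346
stud 0.57 [416. 195.] [ 0.584 -0.15   0.03 ] 169
nut 0.8 [430. 261.] [ 0.447 -0.176  0.022] 330
nut 0.55 [428. 301.] [ 0.366 -0.17   0.022] 265
fork 0.75 [482. 243.] [ 0.485 -0.287  0.016] 512
plain_ring 0.59 [358. 186.] [ 0.607 -0.032  0.012] 222
plain_ring 0.25 [232. 242.] [0.489 0.235 0.012] 1382
straight_lever 0.65 [484. 186.] [ 0.606 -0.296  0.016] 471
pocket_large_round 0.75 [232. 244.] [0.486 0.233 0.012] 1454
pocket_large_round 0.46 [268. 232.] [0.509 0.159 0.012] 1427
pocket_small_round 0.8 [266. 230.] [0.515 0.162 0.012] 1381
pocket_square 0.78 [192. 251.] [0.471 0.317 0.012] 1474
pocket_long 0.85 [244. 200.] [0.577 0.211 0.012] 2177
```

Run:
```python
import cv2
i=cv2.imread("pics/top1.png")[150:340,150:530];cv2.imwrite("pics/top1c.png",cv2.resize(i,None,fx=2.1,fy=2.1,interpolation=cv2.INTER_CUBIC))
```

```text
(no output)
```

View pics/top1c.png

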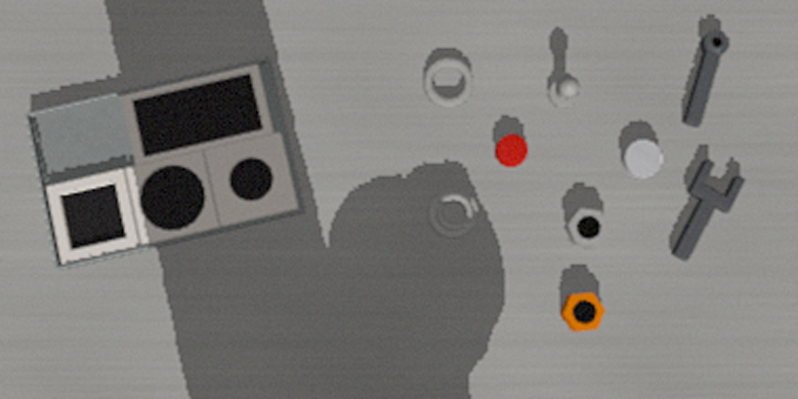

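Crop shows: bearing (453,213), plain ring (448,82), stud (563,88), grey nut (587,227), orange nut (582,312), fork (705,205). The tray is turned about 15°, with square, large round and small round pockets left to right and the long pocket behind.

Emit:
send_rows:
  rows:
    - {"offset": [0,0,0],"yaw": -0.103,"grip": 0}
    - {"offset": [0,0,0],"yaw": -0.103,"grip": 0}
    - {"offset": [0,0,0],"yaw": -0.103,"grip": 0}
    - {"offset": [0,0,0],"yaw": -0.103,"grip": 0}
    - {"offset": [-1.4,-3.6,0],"yaw": 0,"grip": 0.3}
    - {"offset": [-1.4,-3.6,0],"yaw": 0,"grip": 0.3}
    - {"offset": [-1.4,-3.6,0],"yaw": 0,"grip": 0.3}
    - {"offset": [-1.4,-3.6,0],"yaw": 0,"grip": 0.3}

```text
clock: 1.22
ee_pos: [0.2967, 0.4042, 0.2083]
tool_rot: [-0.0, 1.0, -0.0, 0.0]
wrist_force: [0.4, 0.4, 0.1]
opening: 0.0596
gripper_force: 0.0
```

Emit:
send_rows:
  rows:
    - {"offset": [-1.4,-3.6,0],"yaw": 0,"grip": 0.3}
    - {"offset": [-1.4,-3.6,0],"yaw": 0,"grip": 0.3}
    - {"offset": [-1.4,-3.6,0],"yaw": 0,"grip": 0.3}
    - {"offset": [-1.4,-3.6,0],"yaw": 0,"grip": 0.3}
    - {"offset": [-1.4,-3.6,0],"yaw": 0,"grip": 0.3}
    - {"offset": [-1.4,-3.6,0],"yaw": 0,"grip": 0.3}
    - {"offset": [-1.4,-3.6,0],"yaw": 0,"grip": 0.3}
    - {"offset": [-1.4,-3.6,0],"yaw": 0,"grip": 0.3}

```text
clock: 1.88
ee_pos: [0.4087, 0.1156, 0.2087]
tool_rot: [0.0, 1.0, 0.0, 0.0]
wrist_force: [0.6, 0.9, 0.4]
opening: 0.0597
gripper_force: 0.0
```

Emit:
send_rows:
  rows:
    - {"offset": [-1.4,-3.6,0.5],"yaw": 0,"grip": 0.3}
    - {"offset": [-1.4,-3.6,0.5],"yaw": 0,"grip": 0.3}
    - {"offset": [-1.0,-3.6,0.5],"yaw": 0,"grip": 0.3}
    - {"offset": [-1.0,-2.8,0.5],"yaw": 0,"grip": 0.3}
    - {"offset": [0,0,0],"yaw": 0,"grip": 0.3}

```text
clock: 2.3
ee_pos: [0.4585, -0.0235, 0.1881]
tool_rot: [0.002, 1.0, -0.001, 0.001]
wrist_force: [0.9, -0.3, 0.9]
opening: 0.0598
gripper_force: 0.0
```

Run:
```python
from h import *
d=manip.capture("top")
g=cv2.cvtColor(d["img"],cv2.COLOR_RGB2GRAY)
P={}
for n in ["pocket_square","pocket_large_round","pocket_small_round","pocket_long"]:
    r=manip.trace(d,n)[0]; m=(cv2.dilate(cv2.morphologyEx(r["pixels"].astype(np.uint8),cv2.MORPH_CLOSE,np.ones((25,25))),np.ones((3,3)))>0)&(g<55)
    k,l,st,_=cv2.connectedComponentsWithStats(m.astype(np.uint8)); b=1+st[1:,4].argmax()
    c=max(cv2.findContours((l==b).astype(np.uint8),0,1)[0],key=cv2.contourArea)
    w=at_z(d,c[:,0],.008)[:,:2]
    rect=cv2.minAreaRect((w*1000).astype(np.float32)); print(n,r["score"],np.round(rect[0],1),np.round(rect[1],1),round(rect[2],1))
s=manip.read_state();w=manip.capture("wrist");save(w,"w1");print(s["clock"],s["ee_pos"],s["tool_rot"],s["opening"],w["mount"],w["intrinsics"])
s0=s
for n,z in dict(bearing=.03).items():
    for r in manip.trace(w,n)[:2]: print(n,r["score"],r["pixel"],at_z(w,r["pixel"],z,s)[0].round(4))
```

```text
pocket_square 0.75 [467.7 313. ] [52.5 52.3] 12.8
pocket_large_round 0.91 [486.5 235.1] [60.8 61. ] 89.8
pocket_small_round 0.57 [504.2 157. ] [38.2 37.8] 0.5
pocket_long 0.93 [569.7 211.4] [ 56.5 119.2] 13.5
2.55 [ 0.45572859 -0.01755977  0.18850805] [-9.43222499e-05  9.99999968e-01  1.63405740e-04 -1.68646925e-04] 0.0595258968948903 [[ 2.15722011e-04  9.44903570e-01  3.27348740e-01  8.42619817e-02]
 [ 9.99999949e-01 -2.80824254e-04  1.51611520e-04  1.37655297e-04]
 [ 2.35185732e-04  3.27348690e-01 -9.44903582e-01 -1.66602717e-01]
 [ 0.00000000e+00  0.00000000e+00  0.00000000e+00  1.00000000e+00]] [[417.88686605   0.         319.72935653]
 [  0.         417.88686605 235.94173075]
 [  0.           0.           1.        ]]
bearing 0.79 [290.7, 210.1] [ 0.462  -0.0408  0.03  ]
```

View pics/w1.png

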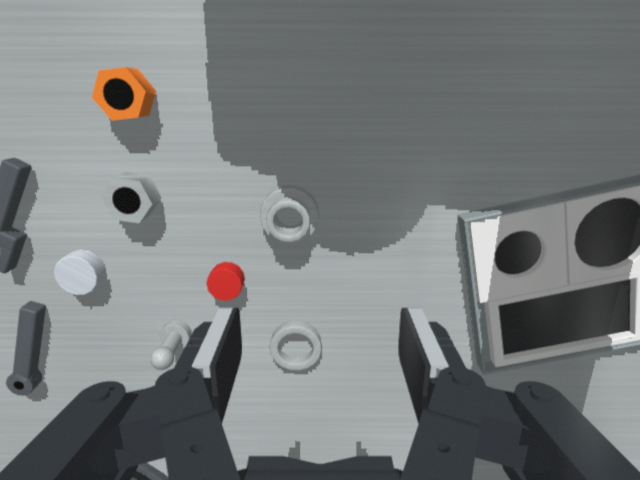

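The wrist view shows the bearing's collar top at about (288,220), plain ring (296,347), stud ball (162,357), grey nut (127,200) and orange nut (119,93). Moving over the bearing for a closer look.

Emit:
send_rows:
  rows:
    - {"offset": [-0.5,-1.2,2.0],"yaw": 0,"grip": 0.3}
    - {"offset": [-0.6,-1.2,2.0],"yaw": 0,"grip": 0.3}
    - {"offset": [0,0,1.8],"yaw": 0,"grip": 0.3}
    - {"offset": [0,0,0],"yaw": 0,"grip": 0.3}
    - {"offset": [0,0,0],"yaw": 0,"grip": 0.3}

```text
clock: 3.07
ee_pos: [0.4661, -0.0416, 0.13]
tool_rot: [-0.0, 1.0, 0.0, -0.001]
wrist_force: [-0.6, -0.3, -0.4]
opening: 0.0599
gripper_force: 0.0
```

```bash
cat >> h.py <<'E'
def look(n,z,save_as=None):
    s=manip.read_state();w=manip.capture("wrist")
    if save_as: save(w,save_as)
    print("t",s["clock"],"ee",s["ee_pos"].round(4),s["tool_rot"].round(3),"open",round(s["opening"],4))
    r=manip.trace(w,n); o=[]
    for q in r[:2]:
        p=at_z(w,q["pixel"],z,s)[0]; dw=p-s["ee_pos"]
        dt=R.from_quat(s["tool_rot"]).as_matrix().T@dw*100
        print(n,round(q["score"],2),np.round(q["pixel"]),p.round(4),"tool cm",dt.round(2))
    return s,w,r
E
python3 - <<'E'
from h import *
s,w,r=look("bearing",.02,"w2")
m=r[0]["pixels"];g=cv2.cvtColor(w["img"],cv2.COLOR_RGB2GRAY)
c=max(cv2.findContours(m.astype(np.uint8),0,1)[0],key=cv2.contourArea)
e=cv2.fitEllipse(cv2.convexHull(c));print(e,at_z(w,e[0],.016,s))
E
```

```text
t 3.0667 ee [ 0.4661 -0.0416  0.13  ] [-0.     1.     0.    -0.001] open 0.0599
bearing 0.83 [314. 219.] [ 0.4653 -0.0457  0.02  ] tool cm [ 0.05 -0.41 11.  ]
bearing 0.71 [320. 387.] [ 0.6054 -0.0411  0.02  ] tool cm [-13.96   0.04  10.96]
((316.4308776855469, 222.580078125), (71.28168487548828, 71.55206298828125), 84.82984161376953) [[ 0.46879834 -0.04373909  0.016     ]]
```

View pics/w2.png

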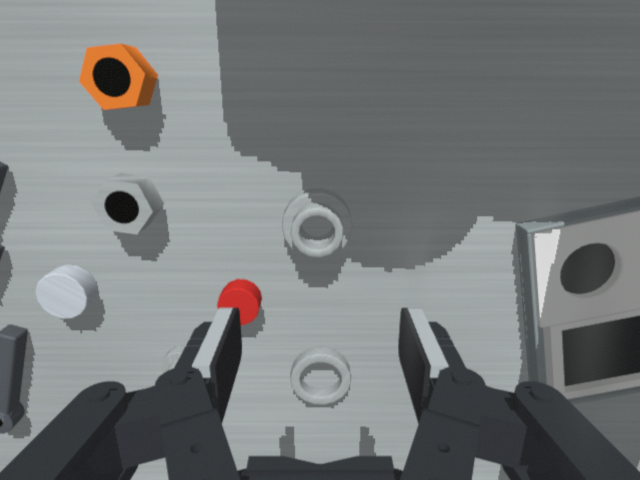

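Collar top at (317,231); nothing in the fingers' way. Descending and gripping the collar.

Emit:
send_rows:
  rows:
    - {"offset": [-0.3,-0.2,3.0],"yaw": 0,"grip": 0.3}
    - {"offset": [0,0,3.0],"yaw": 0,"grip": 0.3}
    - {"offset": [0,0,2.0],"yaw": 0,"grip": 0.3}
    - {"offset": [0,0,1.5],"yaw": 0,"grip": 0.3}
    - {"offset": [0,0,0.6],"yaw": 0,"grip": 0.3}
    - {"offset": [0,0,0],"yaw": 0,"grip": 0.8}
    - {"offset": [0,0,0],"yaw": 0,"grip": 0.8}
    - {"offset": [0,0,0],"yaw": 0,"grip": 0.8}
  force: 50

```text
clock: 3.83
ee_pos: [0.4715, -0.0448, 0.0307]
tool_rot: [0.0, 1.0, -0.0, 0.001]
wrist_force: [0.4, -0.0, -0.2]
opening: 0.0237
gripper_force: 0.0
```

Emit:
send_rows:
  rows:
    - {"offset": [0,0,0],"yaw": 0,"grip": 0.8}
    - {"offset": [0,0,0],"yaw": 0,"grip": 0.8}
    - {"offset": [0,0,0],"yaw": 0,"grip": 0.8}
    - {"offset": [0,0,-2.0],"yaw": 0,"grip": 0.8}
    - {"offset": [0,0,-3.0],"yaw": 0,"grip": 0.8}
    - {"offset": [0,0,-4.0],"yaw": 0,"grip": 0.8}

```text
clock: 4.33
ee_pos: [0.4679, -0.0441, 0.1187]
tool_rot: [0.001, 1.0, 0.001, -0.003]
wrist_force: [0.9, -0.9, -0.2]
opening: 0.017
gripper_force: 0.0
```

The grip missed (it closed past 36 mm). Looking.

Run:
```python
from h import *
look("bearing",.02,"w3"); d=manip.capture("side");save(d,"s3")
```

```text
t 4.3333 ee [ 0.4679 -0.0441  0.1187] [ 0.001  1.     0.001 -0.003] open 0.017
bearing 0.66 [319. 220.] [ 0.4637 -0.0443  0.02  ] tool cm [ 0.37 -0.03  9.88]
```

View pics/w3.png

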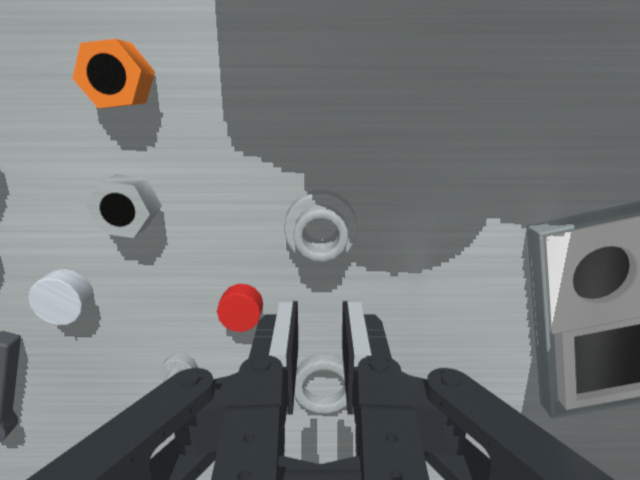

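View pics/s3.png

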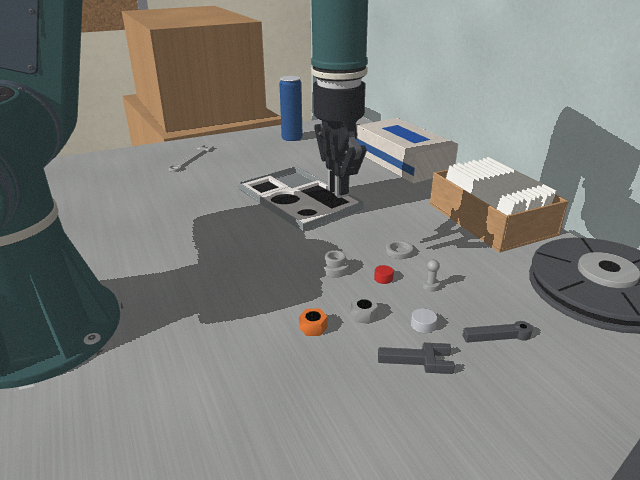

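The bearing is untouched at (320,233) and sits under the jaws, so the fingers closed above it. The fingertips look farther back than stated, so I'll check them against the side view (tips near (340,194)).

Run:
```python
from h import *
s=manip.read_state();d=manip.capture("side");K=d["intrinsics"];E=d["extrinsics"]
for z in (-.035,-.025,-.015,0,.011):
    p=s["ee_pos"]-np.array([0,0,z]); c=E[:3,:3]@p+E[:3,3]; print(z,p.round(3),(K@np.array([c[0],-c[1],-c[2]])/-c[2]).round(1))
i=cv2.cvtColor(d["img"],cv2.COLOR_RGB2BGR)[110:290,270:410];cv2.imwrite("pics/s3c.png",cv2.resize(i,None,fx=3,fy=3,interpolation=cv2.INTER_CUBIC))
print(s["ee_pos"],s["opening"])
```

```text
-0.035 [ 0.473 -0.045  0.158] [339.3 187.2   1. ]
-0.025 [ 0.473 -0.045  0.148] [339.2 192.9   1. ]
-0.015 [ 0.473 -0.045  0.138] [339.1 198.5   1. ]
0 [ 0.473 -0.045  0.123] [338.9 206.8   1. ]
0.011 [ 0.473 -0.045  0.112] [338.8 212.8   1. ]
[ 0.47299766 -0.04529337  0.12254613] 0.017017085555106226
```

View pics/s3c.png

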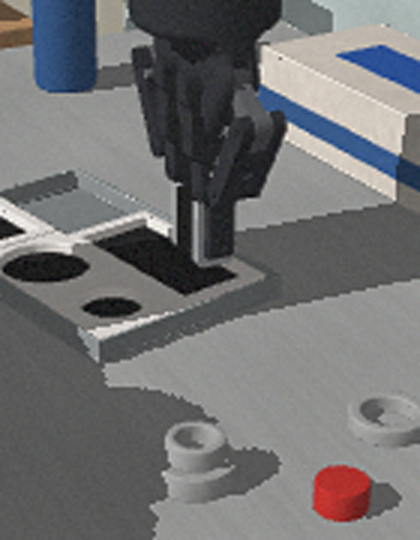

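Side view: tips at about row 196, so roughly 20 mm behind the TCP, which agrees with the wrist view. I'll go lower.

Emit:
send_rows:
  rows:
    - {"offset": [0.3,0.2,0],"yaw": 0,"grip": 0.4}
    - {"offset": [0,0,3.0],"yaw": 0,"grip": 0.4}
    - {"offset": [0,0,4.0],"yaw": 0,"grip": 0.4}
    - {"offset": [0,0,2.5],"yaw": 0,"grip": 0.4}
    - {"offset": [0,0,1.5],"yaw": 0,"grip": 0.4}
    - {"offset": [0,0,1.0],"yaw": 0,"grip": 0.4}
    - {"offset": [0,0,0.2],"yaw": 0,"grip": 0.4}
    - {"offset": [0,0,0],"yaw": 0,"grip": 0.4}

```text
clock: 5.2
ee_pos: [0.4651, -0.0421, -0.0041]
tool_rot: [0.0, 1.0, 0.0, -0.002]
wrist_force: [0.2, -0.0, -0.6]
opening: 0.0513
gripper_force: 0.0
```

Emit:
send_rows:
  rows:
    - {"offset": [0,0,0],"yaw": 0,"grip": 0.8}
    - {"offset": [0,0,0],"yaw": 0,"grip": 0.8}
    - {"offset": [0,0,0],"yaw": 0,"grip": 0.8}
    - {"offset": [0,0,0],"yaw": 0,"grip": 0.8}
    - {"offset": [0,0,0],"yaw": 0,"grip": 0.8}

```text
clock: 5.62
ee_pos: [0.4675, -0.0427, -0.0021]
tool_rot: [0.0, 1.0, -0.0, 0.0]
wrist_force: [-0.6, 0.1, 1.3]
opening: 0.0329
gripper_force: 50.1
```

Gripped. Lifting and carrying to the large round pocket.

Emit:
send_rows:
  rows:
    - {"offset": [0,0,-2.0],"yaw": 0,"grip": 0.8}
    - {"offset": [0,0,-2.5],"yaw": 0,"grip": 0.8}
    - {"offset": [0,1.0,-2.5],"yaw": 0,"grip": 0.8}
    - {"offset": [-0.3,3.0,0],"yaw": 0,"grip": 0.8}
    - {"offset": [-0.3,3.7,0],"yaw": 0,"grip": 0.8}
    - {"offset": [-0.3,3.8,0],"yaw": 0,"grip": 0.8}
    - {"offset": [-0.3,3.8,0],"yaw": 0,"grip": 0.8}
    - {"offset": [-0.2,3.8,0],"yaw": 0,"grip": 0.8}

```text
clock: 6.28
ee_pos: [0.4814, 0.1501, 0.0677]
tool_rot: [0.001, 1.0, 0.0, 0.0]
wrist_force: [1.0, -0.1, -2.2]
opening: 0.0323
gripper_force: 50.8
```

Emit:
send_rows:
  rows:
    - {"offset": [-0.2,3.8,0],"yaw": 0,"grip": 0.8}
    - {"offset": [-0.2,3.0,0],"yaw": 0,"grip": 0.8}
    - {"offset": [0,1.9,0],"yaw": 0,"grip": 0.8}
    - {"offset": [0,0,0],"yaw": 0,"grip": 0.8}
    - {"offset": [0,0,0],"yaw": 0,"grip": 0.8}

```text
clock: 6.7
ee_pos: [0.4851, 0.2363, 0.0673]
tool_rot: [-0.001, 1.0, -0.0, -0.0]
wrist_force: [0.2, -0.1, -1.9]
opening: 0.0326
gripper_force: 50.8
```

Run:
```python
from h import *
s=manip.read_state();print(s["ee_pos"],s["opening"],s["gripper_force"])
w=manip.capture("wrist");save(w,"w4")
for n in ("pocket_large_round","bearing"):
    for q in manip.trace(w,n)[:1]: print(n,q["score"],q["pixel"])
```

```text
[0.48508775 0.23626173 0.06734528] 0.03258958344392159 50.7741551566869
bearing 0.93 [318.6, 311.9]
```

View pics/w4.png

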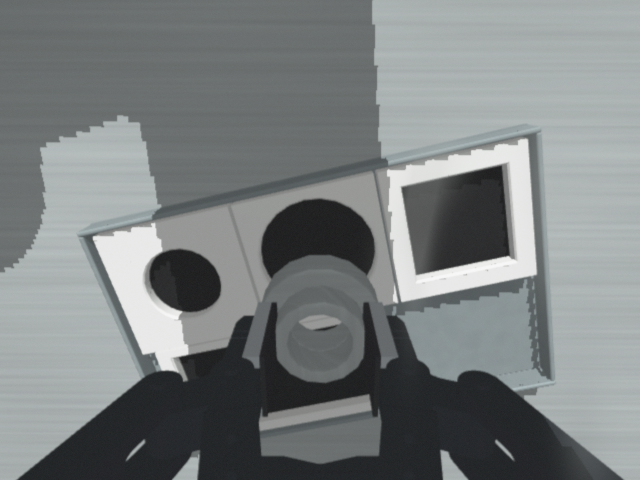

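The bearing (centre column 320) is over the large round pocket (columns 261–376, top row 198). Lowering.

Emit:
send_rows:
  rows:
    - {"offset": [0.15,-0.1,1.5],"yaw": 0,"grip": 0.8}
    - {"offset": [0,0,2.0],"yaw": 0,"grip": 0.8}
    - {"offset": [0,0,1.3],"yaw": 0,"grip": 0.8}
    - {"offset": [0,0,0.7],"yaw": 0,"grip": 0.8}
    - {"offset": [0,0,0.3],"yaw": 0,"grip": 0.8}
    - {"offset": [0,0,0],"yaw": 0,"grip": 0.8}

```text
clock: 7.35
ee_pos: [0.4837, 0.2335, 0.009]
tool_rot: [0.001, 1.0, -0.0, -0.001]
wrist_force: [0.4, 0.7, -3.1]
opening: 0.0332
gripper_force: 50.7
```

Emit:
send_rows:
  rows:
    - {"offset": [0,0,0.15],"yaw": 0,"grip": 0.8}
    - {"offset": [0,0,0.15],"yaw": 0,"grip": 0.8}
    - {"offset": [0,0,0],"yaw": 0,"grip": 0.8}

```text
clock: 7.6
ee_pos: [0.4844, 0.2344, 0.0068]
tool_rot: [0.0, 1.0, 0.0, 0.0]
wrist_force: [0.2, 0.3, -2.4]
opening: 0.0328
gripper_force: 50.8
```

Emit:
send_rows:
  rows:
    - {"offset": [0,0,0.15],"yaw": 0,"grip": 0.8}
    - {"offset": [0,0,0.1],"yaw": 0,"grip": 0.8}
    - {"offset": [0,0,0],"yaw": 0,"grip": 0.8}

```text
clock: 7.85
ee_pos: [0.4844, 0.2346, 0.0049]
tool_rot: [0.0, 1.0, 0.0, 0.001]
wrist_force: [-0.9, -0.3, 7.3]
opening: 0.0328
gripper_force: 51.7
```

Contact made. Releasing, then heading to the stud.

Emit:
send_rows:
  rows:
    - {"offset": [0,0,-0.05],"yaw": 0,"grip": 0.4}
    - {"offset": [0,0,0],"yaw": 0,"grip": 0.4}
    - {"offset": [0,0,0],"yaw": 0,"grip": 0.4}
    - {"offset": [0,0,-1.0],"yaw": 0,"grip": 0.4}
    - {"offset": [0,0,-3.0],"yaw": 0,"grip": 0.4}
    - {"offset": [0,0,-3.5],"yaw": 0,"grip": 0.4}
    - {"offset": [-1.0,-3.0,-1.0],"yaw": 0,"grip": 0.4}
    - {"offset": [-1.1,-3.8,0],"yaw": 0,"grip": 0.4}

```text
clock: 8.52
ee_pos: [0.5078, 0.1683, 0.0936]
tool_rot: [-0.002, 1.0, 0.001, 0.004]
wrist_force: [0.6, -0.1, -1.1]
opening: 0.0516
gripper_force: 0.0
```

Emit:
send_rows:
  rows:
    - {"offset": [-1.1,-3.8,0],"yaw": 0,"grip": 0.4}
    - {"offset": [-1.1,-3.8,0],"yaw": 0,"grip": 0.4}
    - {"offset": [-1.1,-3.8,0],"yaw": 0,"grip": 0.4}
    - {"offset": [-1.1,-3.8,0],"yaw": 0,"grip": 0.4}
    - {"offset": [-1.1,-3.8,0],"yaw": 0,"grip": 0.4}
    - {"offset": [-1.1,-3.8,0],"yaw": 0,"grip": 0.4}
    - {"offset": [-1.1,-3.8,0],"yaw": 0,"grip": 0.4}
    - {"offset": [-0.4,-3.8,0],"yaw": 0,"grip": 0.4}

```text
clock: 9.18
ee_pos: [0.5873, -0.1401, 0.0904]
tool_rot: [0.0, 1.0, -0.0, 0.001]
wrist_force: [0.7, 0.2, -0.2]
opening: 0.0515
gripper_force: 0.0
```

Emit:
send_rows:
  rows:
    - {"offset": [0,-1.5,0],"yaw": 0,"grip": 0.4}
    - {"offset": [0,0,0],"yaw": 0,"grip": 0.4}
    - {"offset": [0,0,0],"yaw": 0,"grip": 0.4}

```text
clock: 9.43
ee_pos: [0.5852, -0.153, 0.0896]
tool_rot: [0.001, 1.0, 0.0, -0.0]
wrist_force: [1.1, 0.1, -0.2]
opening: 0.0514
gripper_force: 0.0
```

Run:
```python
from h import *
s,w,r=look("stud",.03,"w5")
for q in r[:1]:
    ys,xs=np.where(q["pixels"]);print(xs.min(),xs.max(),ys.min(),ys.max())
d=manip.capture("top")
for n,z in (("stud",.03),("bearing",.025)):
    q=manip.trace(d,n)[0];print("top",n,q["score"],q["pixel"],at_z(d,q["pixel"],z));ys,xs=np.where(q["pixels"]);print(xs.min(),xs.max(),ys.min(),ys.max())
```

```text
t 9.4333 ee [ 0.5852 -0.153   0.0896] [ 0.001  1.     0.    -0.   ] open 0.0514
stud 0.64 [312. 251.] [ 0.5887 -0.1574  0.03  ] tool cm [-0.36 -0.44  5.96]
292 336 221 284Traceback (most recent call last):
  File "<stdin>", line 7, in <module>
IndexError: list index out of range
```

View pics/w5.png

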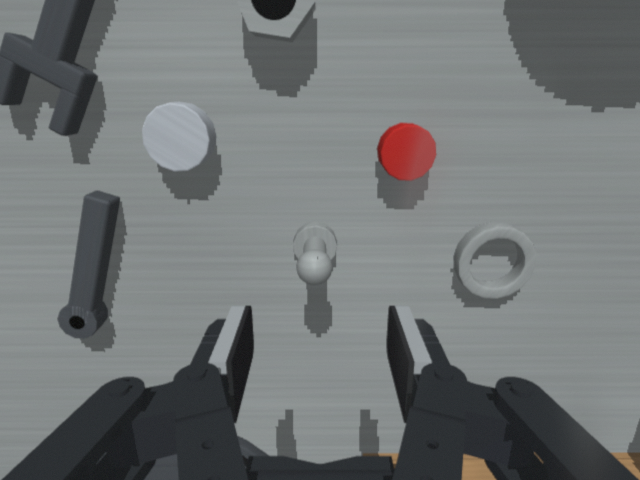

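The stud's foot is at (315,243) and its ball at (314,267), centred between the jaws. Descending to grip the ball.

Emit:
send_rows:
  rows:
    - {"offset": [-0.7,-0.3,0],"yaw": 0,"grip": 0.4}
    - {"offset": [0,0,2.0],"yaw": 0,"grip": 0.4}
    - {"offset": [0,0,3.0],"yaw": 0,"grip": 0.4}
    - {"offset": [0,0,2.4],"yaw": 0,"grip": 0.4}
    - {"offset": [0,0,1.0],"yaw": 0,"grip": 0.4}
    - {"offset": [0,0,0],"yaw": 0,"grip": 0.4}
    - {"offset": [0,0,0],"yaw": 0,"grip": 0.85}
    - {"offset": [0,0,0],"yaw": 0,"grip": 0.85}
  force: 40

```text
clock: 10.3
ee_pos: [0.5939, -0.1559, 0.0067]
tool_rot: [0.0, 1.0, -0.0, 0.001]
wrist_force: [1.1, -0.3, 0.3]
opening: 0.0279
gripper_force: 0.0
```

Emit:
send_rows:
  rows:
    - {"offset": [0,0,0],"yaw": 0,"grip": 0.95}
    - {"offset": [0,0,0],"yaw": 0,"grip": 0.95}
    - {"offset": [0,0,0],"yaw": 0,"grip": 0.95}
    - {"offset": [0,0,0],"yaw": 0,"grip": 0.95}
    - {"offset": [0,0,0],"yaw": 0,"grip": 0.95}

```text
clock: 10.72
ee_pos: [0.5941, -0.1562, 0.0071]
tool_rot: [0.0, 1.0, -0.001, 0.002]
wrist_force: [0.2, 0.1, 6.3]
opening: 0.0169
gripper_force: 39.2
```

Emit:
send_rows:
  rows:
    - {"offset": [0,0,-1.0],"yaw": 0,"grip": 0.95}
    - {"offset": [0,0,-2.5],"yaw": 0,"grip": 0.95}
    - {"offset": [0,0,-2.5],"yaw": 0,"grip": 0.95}
    - {"offset": [0.5,2.0,-1.0],"yaw": 0,"grip": 0.95}
    - {"offset": [1.0,3.3,0],"yaw": 0,"grip": 0.95}
    - {"offset": [1.0,3.7,0],"yaw": 0,"grip": 0.95}
    - {"offset": [1.0,3.7,0],"yaw": 0,"grip": 0.95}
    - {"offset": [1.0,3.7,0],"yaw": 0,"grip": 0.95}

```text
clock: 11.38
ee_pos: [0.547, 0.0095, 0.0763]
tool_rot: [0.001, 1.0, -0.0, 0.0]
wrist_force: [0.9, 1.3, -1.4]
opening: 0.017
gripper_force: 39.2
```

Emit:
send_rows:
  rows:
    - {"offset": [1.0,3.7,0],"yaw": 0,"grip": 0.95}
    - {"offset": [1.0,3.7,0],"yaw": 0,"grip": 0.95}
    - {"offset": [1.0,3.5,0],"yaw": 0,"grip": 0.95}
    - {"offset": [1.0,2.5,0],"yaw": 0,"grip": 0.95}
    - {"offset": [0.5,1.4,0],"yaw": 0,"grip": 0.95}
    - {"offset": [0,0,0],"yaw": 0,"grip": 0.95}
    - {"offset": [0,0,0],"yaw": 0,"grip": 0.95}
    - {"offset": [0,0,0],"yaw": 0,"grip": 0.95}

```text
clock: 12.05
ee_pos: [0.5034, 0.1558, 0.0759]
tool_rot: [0.0, 1.0, -0.0, 0.0]
wrist_force: [0.8, -0.9, -1.1]
opening: 0.0174
gripper_force: 39.2
```

Run:
```python
from h import *
look("pocket_small_round",.012,"w6")
```

```text
t 12.05 ee [0.5034 0.1558 0.0759] [ 0.  1. -0.  0.] open 0.0174
pocket_small_round 0.62 [330. 232.] [0.4967 0.1618 0.012 ] tool cm [0.67 0.6  6.38]
pocket_small_round 0.45 [ 40. 370.] [ 0.5921 -0.0281  0.012 ] tool cm [ -8.88 -18.38   6.4 ]
```

View pics/w6.png

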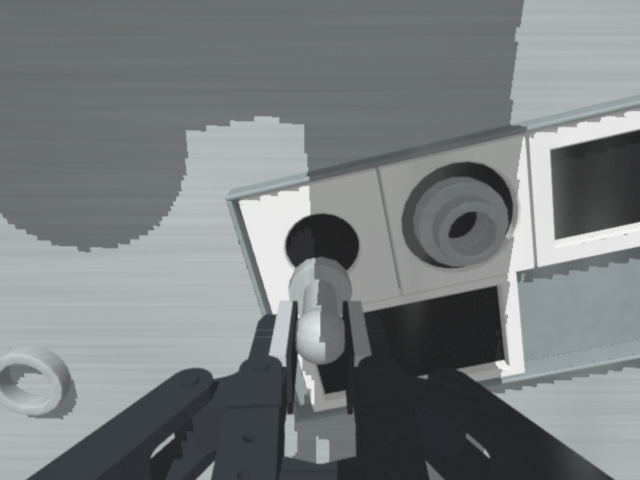

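The bearing sits in its pocket; the stud hangs upright (foot centre column 320) over the small pocket (columns 285–359). Lowering.

Emit:
send_rows:
  rows:
    - {"offset": [-0.2,0.1,1.0],"yaw": 0,"grip": 0.95}
    - {"offset": [0,0,2.0],"yaw": 0,"grip": 0.95}
    - {"offset": [0,0,1.5],"yaw": 0,"grip": 0.95}
    - {"offset": [0,0,0.8],"yaw": 0,"grip": 0.95}
    - {"offset": [0,0,0.4],"yaw": 0,"grip": 0.95}
    - {"offset": [0,0,0.2],"yaw": 0,"grip": 0.95}
    - {"offset": [0,0,0],"yaw": 0,"grip": 0.95}

```text
clock: 12.73
ee_pos: [0.505, 0.1571, 0.0161]
tool_rot: [0.001, 1.0, -0.0, -0.0]
wrist_force: [-0.3, 0.4, -1.9]
opening: 0.0168
gripper_force: 39.2
```

Emit:
send_rows:
  rows:
    - {"offset": [0,0,0.1],"yaw": 0,"grip": 0.95}
    - {"offset": [0,0,0.1],"yaw": 0,"grip": 0.95}
    - {"offset": [0,0,0],"yaw": 0,"grip": 0.95}

```text
clock: 12.98
ee_pos: [0.5053, 0.1574, 0.0148]
tool_rot: [0.0, 1.0, 0.0, 0.0]
wrist_force: [-0.8, 0.2, -1.6]
opening: 0.0168
gripper_force: 39.2
```

Emit:
send_rows:
  rows:
    - {"offset": [0,0,0.1],"yaw": 0,"grip": 0.95}
    - {"offset": [0,0,0.1],"yaw": 0,"grip": 0.95}
    - {"offset": [0,0,0],"yaw": 0,"grip": 0.95}

```text
clock: 13.23
ee_pos: [0.5056, 0.1575, 0.014]
tool_rot: [0.0, 1.0, 0.0, 0.001]
wrist_force: [-2.7, -0.2, 14.5]
opening: 0.0171
gripper_force: 40.4
```

Emit:
send_rows:
  rows:
    - {"offset": [0,0,-0.1],"yaw": 0,"grip": 0.95}
    - {"offset": [0,0,0],"yaw": 0,"grip": 0.5}
    - {"offset": [0,0,0],"yaw": 0,"grip": 0.5}
    - {"offset": [0,0,0],"yaw": 0,"grip": 0.4}
    - {"offset": [0,0,-1.0],"yaw": 0,"grip": 0.4}
    - {"offset": [0,0,-3.0],"yaw": 0,"grip": 0.4}
    - {"offset": [0,0,-3.5],"yaw": 0,"grip": 0.4}
    - {"offset": [0.5,-3.3,-1.0],"yaw": 0,"grip": 0.4}

```text
clock: 13.9
ee_pos: [0.5043, 0.1281, 0.1032]
tool_rot: [-0.001, 1.0, 0.002, 0.004]
wrist_force: [2.4, -0.5, -0.1]
opening: 0.0511
gripper_force: 0.0
```

Emit:
send_rows:
  rows:
    - {"offset": [0.7,-3.8,0],"yaw": 0,"grip": 0.4}
    - {"offset": [0.7,-3.8,0],"yaw": 0,"grip": 0.4}
    - {"offset": [0.7,-3.8,0],"yaw": 0,"grip": 0.4}
    - {"offset": [0.7,-3.8,0],"yaw": 0,"grip": 0.4}
    - {"offset": [0.7,-3.8,0],"yaw": 0,"grip": 0.4}
    - {"offset": [0.7,-3.8,0],"yaw": 0,"grip": 0.4}
    - {"offset": [0.7,-3.8,0],"yaw": 0,"grip": 0.4}
    - {"offset": [0.5,-3.3,0],"yaw": 0,"grip": 0.4}

```text
clock: 14.57
ee_pos: [0.4449, -0.1769, 0.0991]
tool_rot: [0.001, 1.0, -0.0, 0.0]
wrist_force: [0.7, 1.2, 0.5]
opening: 0.0512
gripper_force: 0.0
```

Emit:
send_rows:
  rows:
    - {"offset": [0,0,0],"yaw": 0,"grip": 0.4}
    - {"offset": [0,0,0],"yaw": 0,"grip": 0.4}

```text
clock: 14.73
ee_pos: [0.4456, -0.1764, 0.099]
tool_rot: [0.002, 1.0, -0.0, 0.0]
wrist_force: [0.4, 0.2, 0.3]
opening: 0.0512
gripper_force: 0.0
```

Run:
```python
from h import *
s,w,r=look("nut",.022,"w7")
for q in r:
    m=q["pixels"]; print("colour",w["img"][m].mean(0).round(),m.sum())
```

```text
t 14.7333 ee [ 0.4456 -0.1764  0.099 ] [ 0.002  1.    -0.     0.   ] open 0.0512
nut 0.96 [322. 245.] [ 0.4518 -0.1748  0.022 ] tool cm [-0.61  0.17  7.7 ]
nut 0.7 [330. 114.] [ 0.3734 -0.1702  0.022 ] tool cm [7.23 0.59 7.69]
colour [106. 111. 110.] 3303
colour [144.  84.  42.] 3799
```

View pics/w7.png

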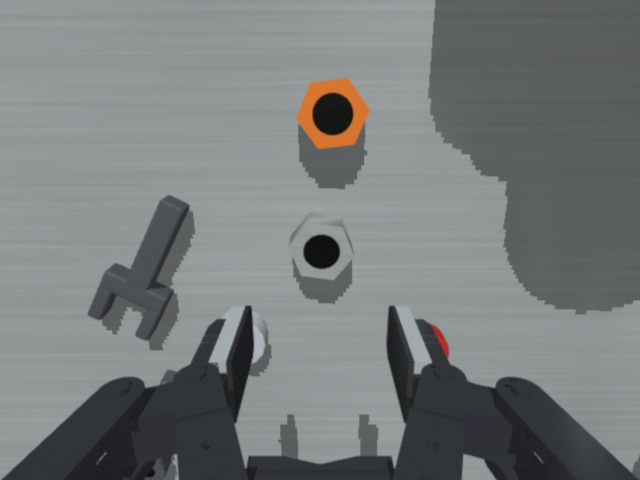

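Grey nut: bore centre at (321,251). I'll fit its hexagonal outline for yaw.

```bash
cat > fit.py <<'E'
from h import *
from scipy.optimize import differential_evolution
def fit(s,w,m,poly,H,x0,half,yaws):
    """poly: list of convex parts (local xy, m); fits x,y,yaw of a prism by mask overlap"""
    o,_=rays(w,[[0,0]],s);W=np.eye(4);W[:3,:3]=R.from_quat(s["tool_rot"]).as_matrix();W[:3,3]=s["ee_pos"]
    E=np.linalg.inv(W@np.array(w["mount"]));K=w["intrinsics"]
    def mask(p):
        a=np.zeros(m.shape,np.uint8);c,q=np.cos(p[2]),np.sin(p[2])
        for part in poly:
            b=part@np.array([[c,q],[-q,c]])+p[:2]
            v=np.r_[np.c_[b,np.zeros(len(b))],np.c_[b,np.full(len(b),H)]]@E[:3,:3].T+E[:3,3]
            u=np.c_[-K[0,0]*v[:,0]/v[:,2]+K[0,2],K[1,1]*v[:,1]/v[:,2]+K[1,2]]
            cv2.fillConvexPoly(a,cv2.convexHull((u*16).astype(np.int32)),1,shift=4)
        return a>0
    f=lambda p:-(mask(p)&m).sum()/(mask(p)|m).sum()
    r=differential_evolution(f,[(x0[0]-half,x0[0]+half),(x0[1]-half,x0[1]+half),yaws],seed=1,maxiter=40,popsize=12)
    return r.x,-r.fun
E
cat > n.py <<'E'
from fit import *
s,w,r=look("nut",.022)
q=[q for q in r if np.ptp(w["img"][q["pixels"]].mean(0))<30][0]
a=np.radians(30+60*np.arange(6));hexa=np.c_[np.cos(a),np.sin(a)]*.0208
x,i=fit(s,w,q["pixels"],[hexa],.022,(.45,-.175),.02,(0,np.pi/3));print(x.round(4),np.degrees(x[2]),i)
E
python3 n.py
```

```text
t 14.8333 ee [ 0.4453 -0.1741  0.0986] [ 0.001  1.     0.    -0.   ] open 0.051
nut 0.89 [318. 248.] [ 0.4532 -0.1748  0.022 ] tool cm [-0.79 -0.07  7.66]
nut 0.66 [326. 115.] [ 0.3738 -0.1702  0.022 ] tool cm [7.15 0.38 7.66]
[ 0.4556 -0.1759  0.8752] 50.14270230881507 0.9629518972213923
```

Emit:
send_rows:
  rows:
    - {"offset": [-1.0,-0.1,0],"yaw": 0,"grip": 0.35}
    - {"offset": [0,0,2.0],"yaw": -0.117,"grip": 0.35}
    - {"offset": [0,0,3.0],"yaw": -0.117,"grip": 0.35}
    - {"offset": [0,0,3.0],"yaw": -0.117,"grip": 0.35}
    - {"offset": [0,0,1.7],"yaw": 0,"grip": 0.35}
    - {"offset": [0,0,1.0],"yaw": 0,"grip": 0.35}
    - {"offset": [0,0,0],"yaw": 0,"grip": 0.35}
    - {"offset": [0,0,0],"yaw": 0,"grip": 0.35}
  force: 60

```text
clock: 15.6
ee_pos: [0.4561, -0.1751, -0.0086]
tool_rot: [-0.174, 0.985, 0.0, -0.0]
wrist_force: [0.3, -0.3, -0.8]
opening: 0.0554
gripper_force: 0.0
```

Emit:
send_rows:
  rows:
    - {"offset": [0,0,0],"yaw": 0,"grip": 0.8}
    - {"offset": [0,0,0],"yaw": 0,"grip": 0.8}
    - {"offset": [0,0,0],"yaw": 0,"grip": 0.8}
    - {"offset": [0,0,0],"yaw": 0,"grip": 0.8}
    - {"offset": [0,0,0],"yaw": 0,"grip": 0.8}
    - {"offset": [0,0,0],"yaw": 0,"grip": 0.8}

```text
clock: 16.1
ee_pos: [0.4569, -0.1761, -0.0071]
tool_rot: [-0.174, 0.985, -0.001, 0.001]
wrist_force: [-0.0, 0.5, 7.2]
opening: 0.0334
gripper_force: 59.8
```

Emit:
send_rows:
  rows:
    - {"offset": [0,0,-1.0],"yaw": 0,"grip": 0.8}
    - {"offset": [0,0,-2.5],"yaw": 0,"grip": 0.8}
    - {"offset": [0,0,-3.0],"yaw": 0,"grip": 0.8}
    - {"offset": [0,0,-1.0],"yaw": 0.12,"grip": 0.8}
    - {"offset": [-0.7,2.7,0],"yaw": 0,"grip": 0.8}
    - {"offset": [-0.95,3.7,0],"yaw": 0,"grip": 0.8}
    - {"offset": [-0.95,3.7,0],"yaw": 0,"grip": 0.8}
    - {"offset": [-0.95,3.7,0],"yaw": 0,"grip": 0.8}

```text
clock: 16.77
ee_pos: [0.4588, -0.0322, 0.0677]
tool_rot: [-0.114, 0.993, -0.0, 0.001]
wrist_force: [0.7, 1.5, -1.2]
opening: 0.0335
gripper_force: 60.3
```

Emit:
send_rows:
  rows:
    - {"offset": [-0.95,3.7,0],"yaw": 0,"grip": 0.8}
    - {"offset": [-0.95,3.7,0],"yaw": 0,"grip": 0.8}
    - {"offset": [-0.95,3.7,0],"yaw": 0,"grip": 0.8}
    - {"offset": [-0.95,3.7,0],"yaw": 0,"grip": 0.8}
    - {"offset": [-0.95,3.7,0],"yaw": 0,"grip": 0.8}
    - {"offset": [-0.95,3.7,0],"yaw": 0,"grip": 0.8}
    - {"offset": [-0.95,3.7,0],"yaw": 0,"grip": 0.8}
    - {"offset": [-0.95,3.7,0],"yaw": 0,"grip": 0.8}

```text
clock: 17.43
ee_pos: [0.4649, 0.2743, 0.0676]
tool_rot: [-0.115, 0.993, 0.0, 0.001]
wrist_force: [1.4, -0.2, -1.0]
opening: 0.0335
gripper_force: 60.3
```

Emit:
send_rows:
  rows:
    - {"offset": [-0.7,2.7,0],"yaw": 0,"grip": 0.8}
    - {"offset": [-0.4,1.3,0],"yaw": 0,"grip": 0.8}
    - {"offset": [0,0,0],"yaw": 0,"grip": 0.8}
    - {"offset": [0,0,0],"yaw": 0,"grip": 0.8}

```text
clock: 17.77
ee_pos: [0.4665, 0.3136, 0.0668]
tool_rot: [-0.116, 0.993, -0.0, 0.0]
wrist_force: [-0.1, -1.0, -1.7]
opening: 0.0337
gripper_force: 60.4
```

Run:
```python
from h import *
look("pocket_square",.012,"w8")
```

```text
t 17.7667 ee [0.4665 0.3136 0.0668] [-0.116  0.993 -0.     0.   ] open 0.0337
pocket_square 0.58 [315. 232.] [0.4578 0.3088 0.012 ] tool cm [ 0.96 -0.27  5.48]
```

View pics/w8.png

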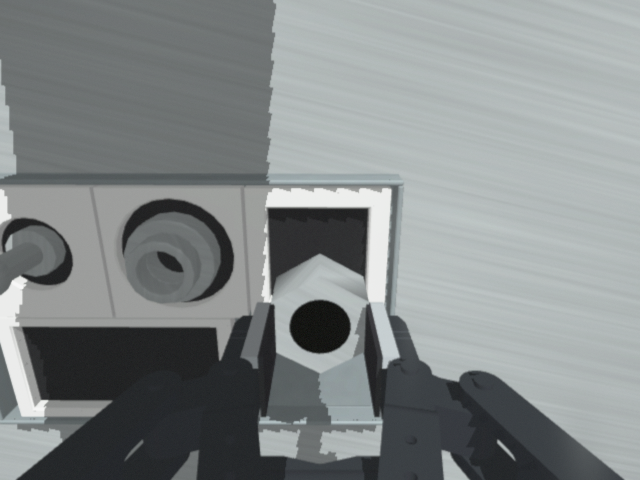

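The nut (column 320) is aligned with the square pocket (columns 268–369), and the stud and bearing sit well. Lowering with a 4 mm shift.

Emit:
send_rows:
  rows:
    - {"offset": [-0.4,-0.1,1.0],"yaw": 0,"grip": 0.8}
    - {"offset": [0,0,2.0],"yaw": 0,"grip": 0.8}
    - {"offset": [0,0,1.8],"yaw": 0,"grip": 0.8}
    - {"offset": [0,0,0.8],"yaw": 0,"grip": 0.8}
    - {"offset": [0,0,0.4],"yaw": 0,"grip": 0.8}
    - {"offset": [0,0,0.2],"yaw": 0,"grip": 0.8}
    - {"offset": [0,0,0],"yaw": 0,"grip": 0.8}

```text
clock: 18.45
ee_pos: [0.4711, 0.3133, 0.0043]
tool_rot: [-0.115, 0.993, -0.0, -0.0]
wrist_force: [0.1, -0.2, -1.8]
opening: 0.0335
gripper_force: 60.3
```

Emit:
send_rows:
  rows:
    - {"offset": [0,0,0.1],"yaw": 0,"grip": 0.8}
    - {"offset": [0,0,0.1],"yaw": 0,"grip": 0.8}
    - {"offset": [0,0,0],"yaw": 0,"grip": 0.8}

```text
clock: 18.7
ee_pos: [0.4712, 0.314, 0.0029]
tool_rot: [-0.115, 0.993, 0.0, 0.0]
wrist_force: [-0.4, -0.0, -1.2]
opening: 0.0338
gripper_force: 60.3
```

Emit:
send_rows:
  rows:
    - {"offset": [0,0,0.15],"yaw": 0,"grip": 0.8}
    - {"offset": [0,0,0.1],"yaw": 0,"grip": 0.8}
    - {"offset": [0,0,0],"yaw": 0,"grip": 0.8}

```text
clock: 18.95
ee_pos: [0.4711, 0.314, 0.0001]
tool_rot: [-0.115, 0.993, 0.0, 0.0]
wrist_force: [-0.3, 0.6, -1.4]
opening: 0.0336
gripper_force: 60.5
```

Emit:
send_rows:
  rows:
    - {"offset": [0,0,0.1],"yaw": 0,"grip": 0.8}
    - {"offset": [0,0,0.05],"yaw": 0,"grip": 0.8}
    - {"offset": [0,0,0],"yaw": 0,"grip": 0.8}

```text
clock: 19.2
ee_pos: [0.4711, 0.314, -0.0001]
tool_rot: [-0.115, 0.993, 0.0, 0.0]
wrist_force: [-3.7, -1.4, 15.0]
opening: 0.0339
gripper_force: 62.1
```

Emit:
send_rows:
  rows:
    - {"offset": [0,0,-0.1],"yaw": 0,"grip": 0.8}
    - {"offset": [0,0,0],"yaw": 0,"grip": 0.5}
    - {"offset": [0,0,0],"yaw": 0,"grip": 0.5}
    - {"offset": [0,0,-1.0],"yaw": 0,"grip": 0.5}
    - {"offset": [0,0,-3.0],"yaw": 0,"grip": 0.5}
    - {"offset": [0,0,-4.0],"yaw": 0,"grip": 0.5}
    - {"offset": [0.4,-2.0,-1.0],"yaw": 0,"grip": 0.5}
    - {"offset": [0.77,-3.7,0],"yaw": 0,"grip": 0.5}

```text
clock: 19.87
ee_pos: [0.4766, 0.2592, 0.0938]
tool_rot: [-0.117, 0.993, 0.002, 0.005]
wrist_force: [1.5, -0.8, 0.5]
opening: 0.0426
gripper_force: 0.0
```

Emit:
send_rows:
  rows:
    - {"offset": [0.77,-3.7,0],"yaw": 0,"grip": 0.5}
    - {"offset": [0.77,-3.7,0],"yaw": 0,"grip": 0.5}
    - {"offset": [0.77,-3.7,0],"yaw": 0,"grip": 0.5}
    - {"offset": [0.77,-3.7,0],"yaw": 0,"grip": 0.5}
    - {"offset": [0.77,-3.7,0],"yaw": 0,"grip": 0.5}
    - {"offset": [0.77,-3.7,0],"yaw": 0,"grip": 0.5}
    - {"offset": [0.77,-3.7,0],"yaw": 0,"grip": 0.5}
    - {"offset": [0.77,-3.7,0],"yaw": 0,"grip": 0.5}

```text
clock: 20.53
ee_pos: [0.4799, -0.0485, 0.09]
tool_rot: [-0.115, 0.993, -0.0, 0.0]
wrist_force: [0.3, -0.1, -0.4]
opening: 0.0428
gripper_force: 0.0
```

Emit:
send_rows:
  rows:
    - {"offset": [0.77,-3.7,0],"yaw": 0,"grip": 0.5}
    - {"offset": [0.77,-3.7,0],"yaw": 0,"grip": 0.5}
    - {"offset": [0.77,-3.7,0],"yaw": 0,"grip": 0.5}
    - {"offset": [0.77,-3.7,0],"yaw": 0,"grip": 0.5}
    - {"offset": [0.77,-3.7,0],"yaw": 0,"grip": 0.5}
    - {"offset": [0.5,-2.5,0],"yaw": 0,"grip": 0.5}
    - {"offset": [0,0,0],"yaw": 0.11,"grip": 0.5}
    - {"offset": [0,0,0],"yaw": 0.11,"grip": 0.5}

```text
clock: 21.2
ee_pos: [0.4858, -0.2634, 0.0899]
tool_rot: [-0.001, 1.0, -0.0, 0.0]
wrist_force: [-0.2, 0.6, 0.2]
opening: 0.0428
gripper_force: 0.0
```

Emit:
send_rows:
  rows:
    - {"offset": [0,0,0],"yaw": 0.11,"grip": 0.5}
    - {"offset": [0,0,0],"yaw": 0.11,"grip": 0.5}
    - {"offset": [0,0,0],"yaw": 0.11,"grip": 0.5}
    - {"offset": [0,0,0],"yaw": 0,"grip": 0.5}
    - {"offset": [0,0,0],"yaw": 0,"grip": 0.5}

```text
clock: 21.62
ee_pos: [0.4856, -0.2611, 0.0898]
tool_rot: [0.158, 0.988, -0.0, 0.0]
wrist_force: [-0.8, 0.5, 0.3]
opening: 0.0424
gripper_force: 0.0
```

```bash
cat > f.py <<'E'
from fit import *
s,w,r=look("fork",.016,"w9")
b=lambda x0,x1,y0,y1:np.array([[x0,y0],[x1,y0],[x1,y1],[x0,y1]])
parts=[b(-.05,.012,-.008,.008),b(.012,.026,-.022,.022),b(.026,.05,-.022,-.012),b(.026,.05,.012,.022)]
for q in r[:2]:
    p=at_z(w,q["pixel"],.008,s)[0]
    x,i=fit(s,w,q["pixels"],parts,.016,p[:2],.03,(-.8,.2));print(x.round(4),np.degrees(x[2]),i)
    c=R.from_quat(s["tool_rot"]).as_matrix(); print("jaw deg",np.degrees(np.arctan2(c[1,1],c[0,1])))
    g=np.r_[x[:2]-.002*np.array([np.cos(x[2]),np.sin(x[2])]),s["ee_pos"][2]]; print("shift tool cm",c.T@(g-s["ee_pos"])*100)
E
python3 f.py
```

```text
t 21.6167 ee [ 0.4856 -0.2611  0.0898] [ 0.158  0.988 -0.     0.   ] open 0.0424
fork 0.97 [271. 242.] [ 0.479  -0.2902  0.016 ] tool cm [-0.27 -2.98  7.38]
[ 0.4708 -0.2917 -0.5104] -29.24319242093605 0.9376196553924697
jaw deg 71.86280328740155
shift tool cm [ 6.52907725e-01 -3.33779728e+00  4.46993926e-04]
```

View pics/w9.png

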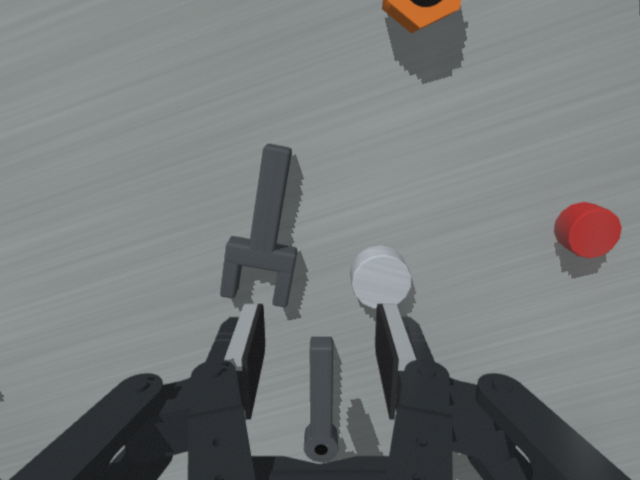

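Fork's shank runs from (277,150) to (262,245), so its yaw is about −29°. Aligning and descending.

Emit:
send_rows:
  rows:
    - {"offset": [0.65,-3.3,0],"yaw": 0,"grip": 0.6}
    - {"offset": [0,0,0],"yaw": 0.097,"grip": 0.6}
    - {"offset": [0,0,0],"yaw": 0.097,"grip": 0.6}
    - {"offset": [0,0,3.0],"yaw": 0,"grip": 0.6}
    - {"offset": [0,0,0],"yaw": 0,"grip": 0.6}
    - {"offset": [0,0,0],"yaw": 0,"grip": 0.6}

```text
clock: 22.22
ee_pos: [0.4677, -0.2892, 0.0585]
tool_rot: [0.253, 0.967, 0.001, -0.002]
wrist_force: [0.3, -0.4, 0.7]
opening: 0.034
gripper_force: 0.0
```

```bash
sed -i 's/,"w9")/)/' f.py; python3 f.py
```

```text
t 22.2167 ee [ 0.4677 -0.2892  0.0585] [ 0.253  0.967  0.001 -0.002] open 0.034
fork 0.96 [319. 278.] [ 0.4784 -0.2954  0.016 ] tool cm [-1.26 -0.02  4.25]
[ 0.4706 -0.2915 -0.5034] -28.843232189288116 0.9432102011305377
jaw deg 60.67287831984668
shift tool cm [-0.17415457 -0.06194961 -0.00072944]
```

Emit:
send_rows:
  rows:
    - {"offset": [-0.1,-0.05,2.0],"yaw": 0,"grip": 0.6}
    - {"offset": [0,0,2.5],"yaw": 0,"grip": 0.6}
    - {"offset": [0,0,1.5],"yaw": 0,"grip": 0.6}
    - {"offset": [0,0,0.7],"yaw": 0,"grip": 0.6}
    - {"offset": [0,0,0.3],"yaw": 0,"grip": 0.6}
    - {"offset": [0,0,0],"yaw": 0,"grip": 0.6}

```text
clock: 22.82
ee_pos: [0.47, -0.2914, -0.0102]
tool_rot: [0.254, 0.967, -0.0, 0.0]
wrist_force: [0.4, -0.1, -0.0]
opening: 0.0335
gripper_force: 0.0
```

Emit:
send_rows:
  rows:
    - {"offset": [0,0,0],"yaw": 0,"grip": 0.95}
    - {"offset": [0,0,0],"yaw": 0,"grip": 0.95}
    - {"offset": [0,0,0],"yaw": 0,"grip": 0.95}
    - {"offset": [0,0,0],"yaw": 0,"grip": 0.95}
    - {"offset": [0,0,0],"yaw": 0,"grip": 0.95}
  force: 70

```text
clock: 23.23
ee_pos: [0.4706, -0.2918, -0.0092]
tool_rot: [0.254, 0.967, -0.0, 0.001]
wrist_force: [-0.7, 1.3, 6.5]
opening: 0.0122
gripper_force: 68.5
```

Emit:
send_rows:
  rows:
    - {"offset": [0,0,-1.0],"yaw": 0,"grip": 0.95}
    - {"offset": [0,0,-2.5],"yaw": 0,"grip": 0.95}
    - {"offset": [0,0,-3.0],"yaw": 0,"grip": 0.95}
    - {"offset": [0,0,-1.5],"yaw": 0.1,"grip": 0.95}
    - {"offset": [0,0,0],"yaw": 0.11,"grip": 0.95}
    - {"offset": [0,0,0],"yaw": 0.11,"grip": 0.95}
    - {"offset": [0,0,0],"yaw": 0.11,"grip": 0.95}
    - {"offset": [0,0,0],"yaw": 0.1,"grip": 0.95}

```text
clock: 23.9
ee_pos: [0.4694, -0.2911, 0.0703]
tool_rot: [0.501, 0.866, -0.0, 0.0]
wrist_force: [0.3, -0.3, -3.1]
opening: 0.0117
gripper_force: 68.6
```

Emit:
send_rows:
  rows:
    - {"offset": [0,0,0],"yaw": 0.1,"grip": 0.95}
    - {"offset": [0,0,0],"yaw": 0.1,"grip": 0.95}
    - {"offset": [0,0,0],"yaw": 0.1,"grip": 0.95}
    - {"offset": [1.8,0.8,0],"yaw": 0,"grip": 0.95}
    - {"offset": [3.6,1.6,0],"yaw": 0,"grip": 0.95}
    - {"offset": [3.6,1.6,0],"yaw": 0,"grip": 0.95}
    - {"offset": [3.6,1.6,0],"yaw": 0,"grip": 0.95}
    - {"offset": [3.6,1.6,0],"yaw": 0,"grip": 0.95}

```text
clock: 24.57
ee_pos: [0.5031, -0.1156, 0.07]
tool_rot: [0.623, 0.782, -0.0, 0.0]
wrist_force: [0.8, 0.5, -3.5]
opening: 0.0124
gripper_force: 68.7
```

Emit:
send_rows:
  rows:
    - {"offset": [3.6,1.6,0],"yaw": 0,"grip": 0.95}
    - {"offset": [3.6,1.6,0],"yaw": 0,"grip": 0.95}
    - {"offset": [3.6,1.6,0],"yaw": 0,"grip": 0.95}
    - {"offset": [3.6,1.6,0],"yaw": 0,"grip": 0.95}
    - {"offset": [3.6,1.6,0],"yaw": 0,"grip": 0.95}
    - {"offset": [3.6,1.6,0],"yaw": 0,"grip": 0.95}
    - {"offset": [3.6,1.6,0],"yaw": 0,"grip": 0.95}
    - {"offset": [3.0,1.5,0],"yaw": 0,"grip": 0.95}

```text
clock: 25.23
ee_pos: [0.5632, 0.1889, 0.0701]
tool_rot: [0.622, 0.783, 0.0, -0.0]
wrist_force: [-0.0, -0.8, -3.6]
opening: 0.0117
gripper_force: 68.7
```

Emit:
send_rows:
  rows:
    - {"offset": [2.5,1.0,0],"yaw": 0,"grip": 0.95}
    - {"offset": [0,0,0],"yaw": 0,"grip": 0.95}
    - {"offset": [0,0,0],"yaw": 0,"grip": 0.95}
    - {"offset": [0,0,0],"yaw": 0,"grip": 0.95}

```text
clock: 25.57
ee_pos: [0.567, 0.2124, 0.0695]
tool_rot: [0.622, 0.783, -0.001, -0.0]
wrist_force: [-0.6, 0.1, -3.6]
opening: 0.0121
gripper_force: 68.7
```

Run:
```python
from h import *
s,_,_=look("pocket_long",.012,"w10")
c=R.from_quat(s["tool_rot"]).as_matrix(); print("jaw deg",np.degrees(np.arctan2(c[1,1],c[0,1])),c.T@(np.array([.569,.213,s["ee_pos"][2]])-s["ee_pos"])*100,s["gripper_force"])
```

```text
t 25.5667 ee [0.567  0.2124 0.0695] [ 0.622  0.783 -0.001 -0.   ] open 0.0121
pocket_long 0.9 [341. 197.] [0.5721 0.2438 0.012 ] tool cm [2.95 1.21 5.75]
jaw deg 13.051007561859732 [ 0.01632135  0.20742434 -0.00023035] 68.7331410124898
```

View pics/w10.png

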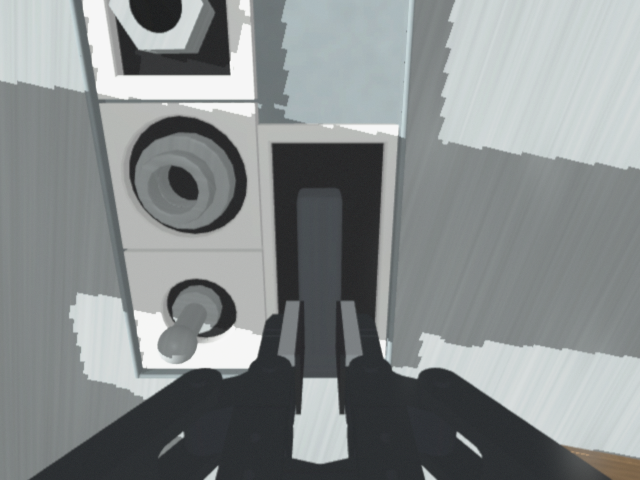

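The fork (column 320) is over the long pocket, whose centre is at about column 328. Shifting 3.5 mm sideways and −4 mm along, then lowering.

Emit:
send_rows:
  rows:
    - {"offset": [-0.4,0.35,1.0],"yaw": 0,"grip": 0.95}
    - {"offset": [0,0,2.0],"yaw": 0,"grip": 0.95}
    - {"offset": [0,0,2.0],"yaw": 0,"grip": 0.95}
    - {"offset": [0,0,1.0],"yaw": 0,"grip": 0.95}
    - {"offset": [0,0,0.5],"yaw": 0,"grip": 0.95}
    - {"offset": [0,0,0.3],"yaw": 0,"grip": 0.95}
    - {"offset": [0,0,0],"yaw": 0,"grip": 0.95}

```text
clock: 26.25
ee_pos: [0.5721, 0.2092, 0.001]
tool_rot: [0.623, 0.782, -0.0, -0.0]
wrist_force: [-0.7, -0.6, -2.4]
opening: 0.012
gripper_force: 68.7
```

Emit:
send_rows:
  rows:
    - {"offset": [0,0,0.1],"yaw": 0,"grip": 0.95}
    - {"offset": [0,0,0.15],"yaw": 0,"grip": 0.95}
    - {"offset": [0,0,0],"yaw": 0,"grip": 0.95}

```text
clock: 26.5
ee_pos: [0.5726, 0.2098, -0.0005]
tool_rot: [0.622, 0.783, 0.0, 0.0]
wrist_force: [0.1, -0.2, -3.6]
opening: 0.0124
gripper_force: 68.7
```

Emit:
send_rows:
  rows:
    - {"offset": [0,0,0.1],"yaw": 0,"grip": 0.95}
    - {"offset": [0,0,0.1],"yaw": 0,"grip": 0.95}
    - {"offset": [0,0,0],"yaw": 0,"grip": 0.95}

```text
clock: 26.75
ee_pos: [0.5725, 0.2099, -0.0021]
tool_rot: [0.622, 0.783, 0.0, 0.0]
wrist_force: [-1.1, -0.1, 2.9]
opening: 0.0121
gripper_force: 70.2
```

Contact. Releasing, lifting clear and checking.

Emit:
send_rows:
  rows:
    - {"offset": [0,0,0],"yaw": 0,"grip": 0.75}
    - {"offset": [0,0,0],"yaw": 0,"grip": 0.75}
    - {"offset": [0,0,0],"yaw": 0,"grip": 0.75}
    - {"offset": [0,0,-1.0],"yaw": 0,"grip": 0.75}
    - {"offset": [0,0,-3.0],"yaw": 0,"grip": 0.75}
    - {"offset": [0,0,-4.0],"yaw": 0,"grip": 0.75}
    - {"offset": [0,0,-4.0],"yaw": 0,"grip": 0.75}
    - {"offset": [-3.0,0,-2.0],"yaw": 0,"grip": 0.75}

```text
clock: 27.42
ee_pos: [0.5804, 0.1846, 0.1424]
tool_rot: [0.621, 0.784, 0.003, 0.001]
wrist_force: [1.2, 0.3, 0.5]
opening: 0.0215
gripper_force: 0.0
```

Emit:
send_rows:
  rows:
    - {"offset": [-3.0,0,0],"yaw": 0,"grip": 0.75}
    - {"offset": [-3.0,0,0],"yaw": 0,"grip": 0.75}
    - {"offset": [0,0,0],"yaw": 0,"grip": 0.75}
    - {"offset": [0,0,0],"yaw": 0,"grip": 0.75}

```text
clock: 27.75
ee_pos: [0.5928, 0.1207, 0.1378]
tool_rot: [0.624, 0.782, 0.0, 0.0]
wrist_force: [-0.2, -0.9, 0.3]
opening: 0.0215
gripper_force: 0.0
```

Run:
```python
from h import *
w=manip.capture("wrist");d=manip.capture("side")
a=cv2.resize(w["img"],(560,420)); b=cv2.resize(d["img"][150:245,225:375],(240,152))
c=np.zeros((580,560,3),np.uint8);c[:420]=a;c[424:576,:240]=b
t=manip.capture("top")["img"][170:290,160:320];c[424:576,250:453]=cv2.resize(t,(203,152))
cv2.imwrite("pics/end.png",c[:,:,::-1])
```

```text
(no output)
```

View pics/end.png

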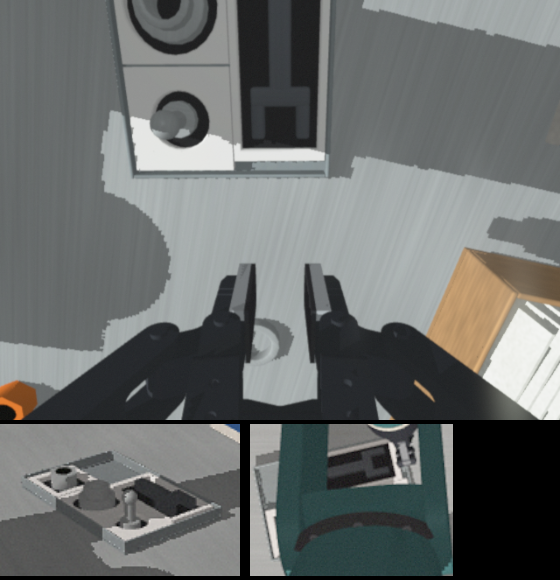

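The final view shows the fork flat in the long pocket, the stud upright, and the bearing and nut in their pockets. The gripper is clear.

```bash
python3 -c "
from workcell import manip
print(manip.hand_in())"
```

```text
the job is handed in; nothing more can be done
None
```

I put the bearing, stud, nut and fork in their pockets in that order and handed the job in at about 28 s; the final camera view showed all four seated, and I never moved the plain ring or the straight lever.

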